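# Swing the cam clamp onto the walnut piece

### The arm

A 6-joint arm with a two-finger parallel gripper is mounted at the origin on a cart in front of the work surface, level with it; the furniture and walls round the work are solid. World frame = base frame: x ahead of the robot, y to its left, z up, the work surface at z = 0. Lengths are in m, angles in rad, forces in N, time in s.
With the tool pointing down it reaches from about 0.3 to 0.775 m from the base axis. Payload 14.6 kg.
Tool frame: the origin (TCP) lies on the mounting face of the last link; the fingertips stand 199 mm ahead of it and the grasp point (between the pads) lies 180 mm ahead of it; z points along the fingers, y is the line along which they close (so a half turn about z gives the same grasp; the last joint's range is limited). The gripper opens to 94 mm and grips with 3 to 60 N. Pads are 16 mm wide; open, the fingers measure 119 mm over their backs; the gripper's body (75 mm by 177 mm) begins 78 mm behind the grasp point.
Start: joints at [-1.288, 0.3, 1.521, -0, 1.321, -0.067], TCP at [0.188, -0.517, 0.405] pointing down, gripper open.
Joint ranges: [-3.03, 3.03], [-0.79, 2.21], [0.23, 2.52], [-1.04, 4.18], [0, 3.07], [-2.55, 2.55]. Speed limits (rad/s): [2.22, 2.22, 2.57, 3.14, 3.14, 3.14].

### API

Orientations are given as [roll, pitch, yaw] about the fixed x, y, z axes, in that order (R = Rz(yaw) Ry(pitch) Rx(roll)).
In Python, from station import telemetry, cams, workorder, finder gives the robot as it stands.
- The arm moves only by the tool jog_arm, never from a script. Its argument "rows" is a list of rows, each an object with "gripper": the finger opening in m, from 0 to 0.094; "slide": the shift along the tool's x, y, z in m, a list of three; "spin": the turn about the tool's z in rad. In form: [{"gripper": gripper, "slide": [tx, ty, tz], "spin": spin}, ...]. A call has 1 to 8 rows; each row is the pose to reach, as a shift and turn from the pose commanded when the call began, along the tool's axes at that moment; what a row does not reach only later rows make up. A row lasts 1/10 s, in which the tool goes at most 50 mm and 8.59 degrees, less where a joint would pass 70% of its speed; a pose out of reach is approached as far as the arm can. A call with a gripper value outside its range is refused whole. The fingers move at their own pace and stop on an object; "squeeze" is the grip in N (left out, the last holds). Time passes only in rows, so rows that repeat a pose let the fingers close. It gives the time, the measured TCP pose, the force, the opening and the grip force at its end, in the units of the state.
- telemetry.get_obs(): the state, without advancing time (a new reading comes with each control period).
- cams.camera(name): name is "scene" or "top" or "wrist"; returns (picture, depth): 480x640x3 uint8, red, green, blue; 480x640 float32, m along the optical axis (not along the pixel's ray), 0 where there is no reading.
- cams.camera_info(name): a dict with "camera_matrix" (3x3 intrinsics, pixels), "R" (3x3) and "t" (3): a world point X has camera coordinates R X + t; the wrist camera has in their place "tool_from_camera" (4x4, takes a point from camera to tool coordinates, whose origin is the TCP and whose axes are the flange's). Camera axes: x right, y down, z forward; pixel columns grow to the right and rows downward; lengths in m; the calibration is good to about 2 mm. A picture is of the moment at which its call begins: read the wrist's pose just before it. camera_info takes no time and is no camera call.
- workorder.hand_in(): hands the job in; it is judged then, once.
Trained networks look in the newest picture that a camera, given by its name, has taken for a name from the list of things; names that differ only in an ending like _2 or _b are one class to them, and where a whole thing is asked for, a point or a joint stands for the part that bears it (a point fixed in the world has none). Each returns a list of dicts, best first, with "confidence" (0 to 1); they miss things now and then, are a little off and sometimes report something else, mostly with a low value. They report only what shows in the picture. A call takes as long as a camera call. They do not tell look-alikes from the thing itself.
- finder.find_in(target, camera): "point" ([x, y, z] in m, in world coordinates, good to about 4 mm: the middle of the surface that is visible of it).
- finder.masks_of(target, camera): "region" (480x640 bool, what is visible of it).
The state is a dict: "time_s": time; "qpos": joint angles; "joint_vel": joint speeds; "tau": joint torques, N m; "ee_pos": TCP position; "eef_rot": TCP orientation; "force": force on the tool from outside, world axes, zero at the start; "moment": the same for the moment, N m; "grip_width": finger opening in m; "grip_force": force on a finger pad.
Only numpy, scipy, OpenCV 4.12 (cv2) and the standard library are available. Lean on these libraries where they do the work, as an engineer would, in place of code of your own. Each camera call takes 0.05 s, during which the arm holds its last target. There are 200 camera calls.

### The job

Clamp the dark walnut piece for drilling: swing the upright red handle of its clamp round, up over the cam, until the arm drops into its low notch and the rubber foot presses on the walnut. Leave the pale maple piece's clamp open.

Things in the scene. Friction and masses are not known exactly. Their poses are not given: they have to be found in the camera images.
- walnut_arm (a joint): Turn of the walnut clamp's grey arm about its vertical pivot, rad: open at 0 to 0.15, grows counter-clockwise from above, stop 1.56. A cam under the arm lifts arm, handle and foot by 12 mm up to the crest at 0.85 to 0.95; then they slide down under a spring to 8 mm below the start, home from about 1.25 on: clamped. The handle takes 2 to 5 N sideways; let it slide up and down between the fingers.
- walnut_grip (a point): Point on the axis of the walnut clamp's upright red handle, 16 mm below its top (open: 120 mm above the bench): a round post, 22 mm thick, 52 mm tall, on the arm's end 100 mm from the pivot, at first on the robot's side. The arm's top lies 36 mm below this point, moving with it. Two clamps look alike; the right one holds the dark walnut piece, the other a pale maple one.
- walnut_pivot (a point): Point on the vertical pivot axis of the walnut clamp, 120 mm above the bench, in the 28 mm wide brass cap on the axis. Fixed; its x axis points from the handle (arm at 0) to the pivot, z up. The plywood board below, 150 x 200 x 18 mm, is fixed to the bench.
- walnut_foot: Foot of the walnut clamp: 20 mm wide black rubber disc on a short steel stem under the arm's end away from the handle, 75 mm from the pivot. Origin at the centre of its underside, z up.
- walnut_piece: Dark brown walnut piece, 38 x 110 x 26 mm (x, y, z), loose in a shallow nest of dark strips on the clamp's board, 80 mm from the pivot. Origin at the centre of its underside. It stays in its nest.
- maple_arm (a joint): Turn of the arm of the other clamp, the one with the pale maple piece (45 x 92 x 32 mm); same mechanism and size, starts at 0 to 0.15 rad and must stay open.
Mind the look-alikes: they are no part of the job. Several things have the shape of the walnut_piece; the one meant has the colours described above.

How it is judged:
At the end, for the whole second after the job is handed in: The walnut clamp's arm is turned past 1.2 rad and at rest in its low notch, its foot presses on the walnut with more than 1.5 N, the walnut lies still within 15 mm of where it was, and the maple clamp is still open (below 0.5 rad) (value of joint walnut_arm above 1.2 rad and velocity of joint walnut_arm below 0.05 rad/s and contact force between walnut_foot and walnut_piece above 1.5 N and distance of walnut_piece from where it was at the start of the episode below 0.015 m and linear speed of walnut_piece below 0.02 m/s and value of joint maple_arm below 0.5 rad); the robot touches nothing.
It fails at once if the maple clamp is swung (0.5 rad or more) (value of joint maple_arm above 0.5 rad).
It also fails if it takes over 38 s, if anything falls off the work surface, if the arm or the gripper's body presses on something with over 40 N, if the wrist force passes 120 N, or if a joint passes its speed limit or range.

## Working session

There is one attempt and no reset: what is moved stays moved. The work goes in short steps, Python scripts to look and compute and a tool call to move; the robot and the scene stay as the last step left them, time stands still between calls to the robot, and variables do not carry over. Pictures are saved under pics/ and viewed, at most 10 in all, crops included, and the job is handed in when it is done.

Besides the shell and the picture viewer there is one more tool, called after "Emit:" as a command line: name --argument value ..., lists and objects as JSON in quotes. jog_arm: Moves the arm, as the interface text tells. Its arguments: {"type":"object","properties":{"rows":{"type":"array","items":{"type":"object","properties":{"gripper":{"type":"number"},"slide":{"type":"array","items":{"type":"number"}},"spin":{"type":"number"}}}},"squeeze":{"type":"number"}},"required":["rows"]}

```bash
mkdir -p pics
python3 - <<'E'
from station import telemetry, cams, finder
import cv2, numpy as np
o=telemetry.get_obs(); print(o['time_s'],o['ee_pos'],o['eef_rot'])
a=[]
for n in ['scene','top']:
    p,d=cams.camera(n); a.append(cv2.resize(p,(640,480)))
    cv2.imwrite(f'pics/{n}.png',p[:,:,::-1])
    for t in ['walnut_grip','walnut_foot','walnut_piece']:
        for r in finder.find_in(t,n)[:4]: print(n,t,np.round(r['point'],3),round(r['confidence'],2))
    i=cams.camera_info(n); print(n,(-np.array(i['R']).T@np.array(i['t'])).round(3))
E
```

```text
0.0 [ 0.18848719 -0.51665931  0.40407083] [-3.14038242e+00 -9.25048587e-05  3.49772321e-01]
scene walnut_grip [ 0.559 -0.238  0.088] 0.77
scene walnut_piece [ 0.387 -0.028  0.024] 0.78
scene walnut_piece [ 0.766 -0.164  0.028] 0.75
scene walnut_piece [ 0.375 -0.19   0.023] 0.7
scene walnut_piece [ 0.558 -0.144  0.044] 0.68
scene [0.064 0.754 0.879]
top walnut_grip [ 0.562 -0.238  0.081] 0.85
top walnut_piece [ 0.773 -0.175  0.026] 0.8
top walnut_piece [ 0.375 -0.195  0.027] 0.73
top walnut_piece [ 0.387 -0.033  0.026] 0.66
top walnut_piece [ 0.406 -0.393  0.025] 0.64
top [ 0.323 -0.031  1.502]
```

View pics/scene.png

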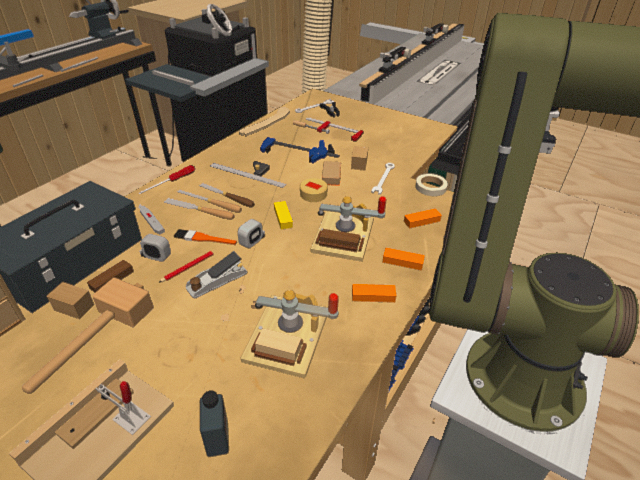

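View pics/top.png

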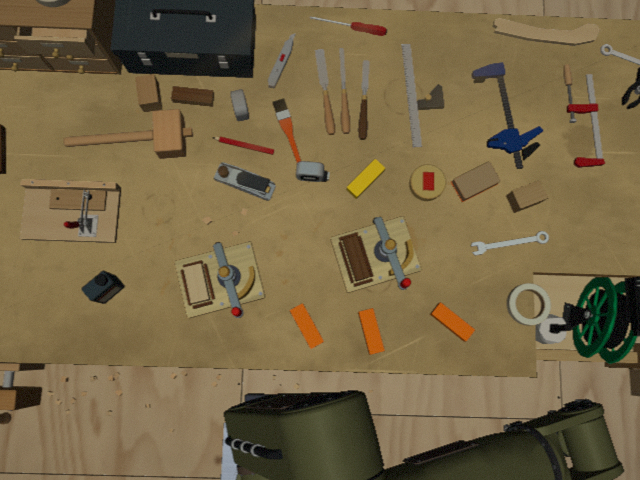

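The walnut clamp is the right one in the top view: handle at (405,283), brass cap at (390,245), walnut at (355,258). The maple clamp is on the left, with its handle at (236,311). Next I'll deproject these points.

```bash
cat > h.py <<'E'
import numpy as np, cv2
from station import cams
def world(n,d,m):
    i=cams.camera_info(n); K=np.array(i['camera_matrix']); R=np.array(i['R']); t=np.array(i['t'])
    v,u=np.nonzero(m&(d>0)); z=d[v,u]
    c=np.linalg.inv(K)@np.vstack([u*z,v*z,z]); return (R.T@(c-t[:,None])).T
def box(u0,u1,v0,v1):
    m=np.zeros((480,640),bool); m[v0:v1,u0:u1]=1; return m
E
python3 - <<'E'
from h import *
for n,br,bb in [('top',box(392,420,268,298),box(370,410,225,262)),('scene',box(370,392,190,222),box(330,362,190,215))]:
    p,d=cams.camera(n); hsv=cv2.cvtColor(p,cv2.COLOR_RGB2HSV); H,S,V=[hsv[...,k].astype(int) for k in range(3)]
    red=((H<6)|(H>172))&(S>150)&(V>80)&br
    P=world(n,d,red); print(n,'red',len(P),P.mean(0).round(4),P.min(0).round(3),P.max(0).round(3)); 
    T=P[P[:,2]>P[:,2].max()-.006]; print(' top',len(T),T.mean(0).round(4),T.min(0).round(4),T.max(0).round(4))
    P=world(n,d,bb); P=P[(P[:,2]>.105)]; print(' cap',len(P),P.mean(0).round(4),P.min(0).round(4),P.max(0).round(4))
    P=world(n,d,bb); Q=P[(P[:,2]>.06)&(P[:,2]<.1)]; print(' arm z',np.percentile(Q[:,2],[10,50,90]).round(3), Q.mean(0).round(3))
E
```

```text
top red 54 [ 0.4921 -0.2643  0.1339] [ 0.484 -0.275  0.125] [ 0.502 -0.254  0.142]
 top 19 [ 0.4899 -0.2633  0.1379] [ 0.4847 -0.2711  0.1357] [ 0.4966 -0.2545  0.1416]
 cap 103 [ 0.5854 -0.2273  0.1173] [ 0.5731 -0.2418  0.1084] [ 0.5987 -0.2142  0.1258]
 arm z [0.074 0.083 0.093] [ 0.59  -0.228  0.083]
scene red 91 [ 0.491  -0.2595  0.1167] [ 0.483 -0.273  0.09 ] [ 0.501 -0.253  0.137]
 top 22 [ 0.4925 -0.2628  0.1342] [ 0.4852 -0.2732  0.1312] [ 0.5006 -0.2533  0.1371]
 cap 61 [ 0.5841 -0.2249  0.1162] [ 0.5726 -0.2388  0.1052] [ 0.5994 -0.2152  0.1221]
 arm z [0.075 0.083 0.093] [ 0.584 -0.226  0.083]
```

Emit:
jog_arm --rows '[{"slide": [0.045, -0.016, 0], "spin": 0, "gripper": 0.06}, {"slide": [0.09, -0.032, 0], "spin": 0, "gripper": 0.06}, {"slide": [0.135, -0.048, 0], "spin": 0, "gripper": 0.06}, {"slide": [0.18, -0.065, 0], "spin": 0, "gripper": 0.06}, {"slide": [0.225, -0.081, 0], "spin": 0, "gripper": 0.06}, {"slide": [0.27, -0.097, 0], "spin": 0, "gripper": 0.06}, {"slide": [0.315, -0.113, 0], "spin": 0, "gripper": 0.06}, {"slide": [0.34, -0.122, 0], "spin": 0, "gripper": 0.06}]'

```text
time_s: 1.3
ee_pos: [0.4681, -0.2832, 0.4047]
eef_rot: [-3.142, -0.0, 0.352]
force: [0.0, 0.4, 0.5]
grip_width: 0.0601
grip_force: 0.0
```

Emit:
jog_arm --rows '[{"slide": [0.032, -0.011, 0], "spin": 0, "gripper": 0.06}, {"slide": [0.032, -0.011, 0], "spin": 0, "gripper": 0.06}, {"slide": [0.032, -0.011, 0], "spin": 0, "gripper": 0.06}, {"slide": [0.032, -0.011, 0], "spin": 0, "gripper": 0.06}]'

```text
time_s: 1.7
ee_pos: [0.4918, -0.2648, 0.4046]
eef_rot: [-3.142, 0.0, 0.349]
force: [-0.8, -0.1, -0.1]
grip_width: 0.0597
grip_force: 0.0
```

Run:
```python
from h import *
from station import telemetry
from scipy.spatial.transform import Rotation as Ro
o=telemetry.get_obs(); p,d=cams.camera('wrist'); i=cams.camera_info('wrist'); cv2.imwrite('pics/w1.png',p[:,:,::-1])
print(o['time_s'],o['ee_pos'],o['eef_rot'],o['qpos'],o['force'])
K=np.array(i['camera_matrix']);T=np.array(i['tool_from_camera'])
hsv=cv2.cvtColor(p,cv2.COLOR_RGB2HSV).astype(int); red=((hsv[...,0]<6)|(hsv[...,0]>172))&(hsv[...,1]>150)&(hsv[...,2]>80)&(d>0)
v,u=np.nonzero(np.ones_like(d,bool)); z=d[v,u]; C=np.linalg.inv(K)@np.vstack([u*z,v*z,z])
W=(Ro.from_euler('xyz',o['eef_rot']).as_matrix()@(T[:3,:3]@C+T[:3,3:])+np.array(o['ee_pos'])[:,None]).T.reshape(480,640,3)
P=W[red]; P=P[(P[:,2]>.125)&(P[:,2]<.15)]
print(len(P),P.mean(0),P.min(0),P.max(0)); Q=P[P[:,2]>.132]; print((Q.min(0)+Q.max(0))/2,Q.mean(0))
P=W[(W[...,2]>.11)&(W[...,2]<.13)&(abs(W[...,0]-.586)<.03)&(abs(W[...,1]+.228)<.03)]; 
if len(P): print('cap',len(P),P.mean(0),(P.min(0)+P.max(0))/2)
```

```text
1.7 [ 0.49183673 -0.26481191  0.40463141] [-3.14155705e+00  1.80483114e-04  3.49135844e-01] [-5.59457745e-01  3.19115597e-01  1.49596076e+00 -1.24126747e-04
  1.32665535e+00  6.62232754e-01] [-0.83935614 -0.14345561 -0.08665558]
643 [ 0.49443461 -0.26717481  0.13396915] [ 0.48334356 -0.27796009  0.12757653] [ 0.50381544 -0.25755857  0.13688129]
[ 0.49386879 -0.26805143  0.13445728] [ 0.49418832 -0.26788472  0.13449638]
cap 1367 [ 0.58574179 -0.23139364  0.11771892] [ 0.58608374 -0.23133366  0.11652779]
```

View pics/w1.png

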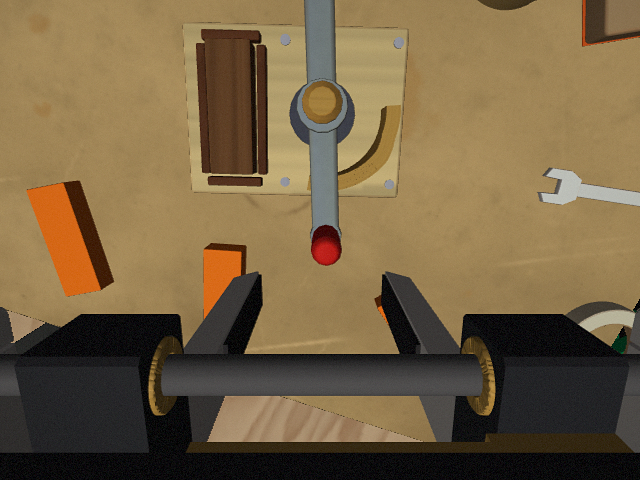

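The wrist view confirms it: the red handle is at (326,245), the brass cap at (322,102), the walnut at (230,105) and the cam on the right. I'll descend around the post.

Emit:
jog_arm --rows '[{"slide": [0.001, 0.003, 0.03], "spin": 0, "gripper": 0.06}, {"slide": [0.001, 0.003, 0.06], "spin": 0, "gripper": 0.06}, {"slide": [0.001, 0.003, 0.085], "spin": 0, "gripper": 0.06}, {"slide": [0.001, 0.003, 0.102], "spin": 0, "gripper": 0.06}, {"slide": [0.001, 0.003, 0.102], "spin": 0, "gripper": 0.04}, {"slide": [0.001, 0.003, 0.102], "spin": 0, "gripper": 0.025}, {"slide": [0.001, 0.003, 0.102], "spin": 0, "gripper": 0.025}, {"slide": [0.001, 0.003, 0.102], "spin": 0, "gripper": 0.025}]' --squeeze 3

```text
time_s: 2.55
ee_pos: [0.4943, -0.2669, 0.3038]
eef_rot: [3.14, -0.001, 0.35]
force: [0.1, -0.4, 0.8]
grip_width: 0.0311
grip_force: 0.0
```

Emit:
jog_arm --rows '[{"slide": [0.0005, 0.0079, 0], "spin": -0.08, "gripper": 0.025}, {"slide": [0.0017, 0.0157, 0], "spin": -0.16, "gripper": 0.025}, {"slide": [0.0034, 0.0233, 0], "spin": -0.24, "gripper": 0.025}, {"slide": [0.0058, 0.0309, 0], "spin": -0.32, "gripper": 0.025}, {"slide": [0.0089, 0.0382, 0], "spin": -0.4, "gripper": 0.025}, {"slide": [0.0123, 0.0452, 0], "spin": -0.48, "gripper": 0.025}, {"slide": [0.0164, 0.052, 0], "spin": -0.56, "gripper": 0.025}, {"slide": [0.0211, 0.0584, 0], "spin": -0.64, "gripper": 0.025}]'

```text
time_s: 3.35
ee_pos: [0.5338, -0.3133, 0.3032]
eef_rot: [-3.134, -0.001, 0.993]
force: [-23.2, 21.7, 22.1]
grip_width: 0.0938
grip_force: 15.5
```

Run:
```python
from h import *
from station import telemetry
o=telemetry.get_obs(); print(o['ee_pos'],o['eef_rot'],o['force'],o['grip_width'],o['grip_force'])
p,d=cams.camera('scene'); hsv=cv2.cvtColor(p,cv2.COLOR_RGB2HSV).astype(int)
red=((hsv[...,0]<6)|(hsv[...,0]>172))&(hsv[...,1]>150)&(hsv[...,2]>60)&box(320,430,160,240)
P=world('scene',d,red); P=P[(P[:,2]>.05)&(P[:,2]<.17)]; print(len(P),P.mean(0),P.min(0),P.max(0))
c=np.hstack([cv2.resize(p[150:270,290:450],(800,600))]); cv2.imwrite('pics/s2.png',c[:,:,::-1])
p,d=cams.camera('wrist'); cv2.imwrite('pics/w2.png',p[:,:,::-1])
```

```text
[ 0.53375339 -0.31334762  0.30322318] [-3.13417541e+00 -1.45784767e-03  9.93274465e-01] [-23.19236844  21.74050856  22.08193031] 0.0937853137729452 15.521949827671051
62 [ 0.50487148 -0.2803889   0.11612877] [ 0.49523117 -0.29407374  0.08987644] [ 0.51172974 -0.27383083  0.13986359]
```

View pics/s2.png

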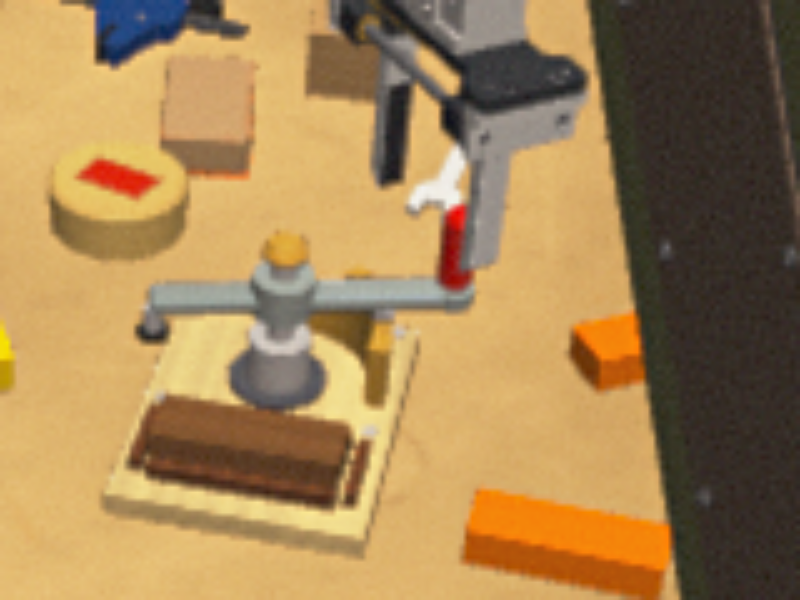

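View pics/w2.png

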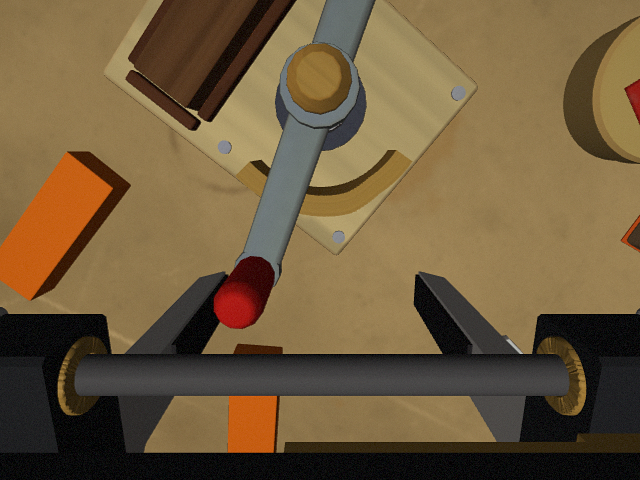

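The 3 N grip was too weak. The handle, at (238,300) in the wrist view, pushed the left finger fully open and has only turned about 0.28 rad. I'll recentre on it and close with a stiffer grip.

Emit:
jog_arm --rows '[{"slide": [0.0015, -0.012, 0], "spin": 0.12, "gripper": 0.094}, {"slide": [0.003, -0.024, 0], "spin": 0.24, "gripper": 0.094}, {"slide": [0.0053, -0.035, 0], "spin": 0.36, "gripper": 0.094}, {"slide": [0.0053, -0.035, 0], "spin": 0.36, "gripper": 0.094}, {"slide": [0.0053, -0.035, 0], "spin": 0.36, "gripper": 0.05}, {"slide": [0.0053, -0.035, 0], "spin": 0.36, "gripper": 0.025}, {"slide": [0.0053, -0.035, 0], "spin": 0.36, "gripper": 0.025}, {"slide": [0.0053, -0.035, 0], "spin": 0.36, "gripper": 0.025}]' --squeeze 30

```text
time_s: 4.25
ee_pos: [0.508, -0.2909, 0.3026]
eef_rot: [-3.142, 0.0, 0.631]
force: [-0.3, 0.9, -0.1]
grip_width: 0.0655
grip_force: 0.0
```

Emit:
jog_arm --rows '[{"slide": [0, 0, 0], "spin": 0, "gripper": 0.025}, {"slide": [0, 0, 0], "spin": 0, "gripper": 0.025}, {"slide": [0, 0, 0], "spin": 0, "gripper": 0.025}, {"slide": [0, 0, 0], "spin": 0, "gripper": 0.025}]'

```text
time_s: 4.65
ee_pos: [0.5078, -0.2907, 0.3027]
eef_rot: [-3.142, 0.0, 0.63]
force: [-0.3, -0.0, 0.5]
grip_width: 0.0333
grip_force: 0.0
```

Run:
```python
from h import *
p,d=cams.camera('wrist'); cv2.imwrite('pics/w3.png',p[:,:,::-1])
```

```text
(no output)
```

View pics/w3.png

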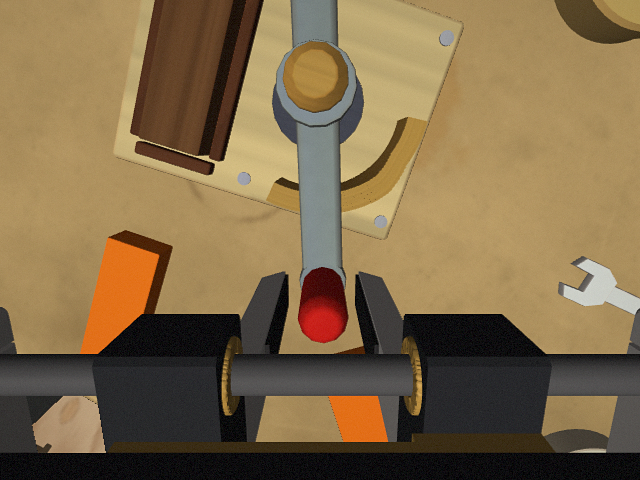

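Emit:
jog_arm --rows '[{"slide": [0, 0, 0], "spin": 0, "gripper": 0.025}, {"slide": [0, 0, 0], "spin": 0, "gripper": 0.025}, {"slide": [0.0003, 0.0059, -0.001], "spin": -0.06, "gripper": 0.025}, {"slide": [0.001, 0.0118, -0.002], "spin": -0.12, "gripper": 0.025}, {"slide": [0.002, 0.0177, -0.003], "spin": -0.18, "gripper": 0.025}, {"slide": [0.0034, 0.0234, -0.004], "spin": -0.24, "gripper": 0.025}, {"slide": [0.0052, 0.0291, -0.005], "spin": -0.3, "gripper": 0.025}, {"slide": [0.0072, 0.0347, -0.006], "spin": -0.36, "gripper": 0.025}]'

```text
time_s: 5.5
ee_pos: [0.5338, -0.3141, 0.308]
eef_rot: [-3.137, -0.0, 0.992]
force: [-8.1, 7.2, 2.5]
grip_width: 0.0254
grip_force: 5.3
```

Emit:
jog_arm --rows '[{"slide": [0.0003, 0.0059, -0.001], "spin": -0.06, "gripper": 0.025}, {"slide": [0.001, 0.0118, -0.002], "spin": -0.12, "gripper": 0.025}, {"slide": [0.002, 0.0177, -0.002], "spin": -0.18, "gripper": 0.025}, {"slide": [0.0034, 0.0234, -0.002], "spin": -0.24, "gripper": 0.025}, {"slide": [0.0052, 0.0291, -0.001], "spin": -0.3, "gripper": 0.025}, {"slide": [0.0072, 0.0347, 0.001], "spin": -0.36, "gripper": 0.025}, {"slide": [0.0096, 0.0401, 0.004], "spin": -0.42, "gripper": 0.025}, {"slide": [0.0122, 0.0454, 0.007], "spin": -0.48, "gripper": 0.025}]'

```text
time_s: 6.3
ee_pos: [0.579, -0.3293, 0.3015]
eef_rot: [-3.142, -0.0, 1.472]
force: [0.1, -0.3, -0.8]
grip_width: 0.0249
grip_force: 0.0
```

Emit:
jog_arm --rows '[{"slide": [0.0003, 0.0059, 0.003], "spin": -0.06, "gripper": 0.025}, {"slide": [0.001, 0.0118, 0.005], "spin": -0.12, "gripper": 0.025}, {"slide": [0.002, 0.0177, 0.005], "spin": -0.18, "gripper": 0.025}, {"slide": [0.0034, 0.0234, 0.005], "spin": -0.24, "gripper": 0.025}, {"slide": [0.0034, 0.0234, 0.005], "spin": -0.24, "gripper": 0.025}]'

```text
time_s: 6.8
ee_pos: [0.6025, -0.3282, 0.2963]
eef_rot: [-3.141, -0.0, 1.711]
force: [-1.9, 0.7, 1.1]
grip_width: 0.0251
grip_force: 0.9
```

Run:
```python
from h import *
p,d=cams.camera('wrist'); q,d=cams.camera('scene')
a=cv2.resize(p,(400,300)); b=cv2.resize(q[150:270,290:450],(400,300)); cv2.imwrite('pics/w4.png',np.hstack([a,b])[:,:,::-1])
```

```text
(no output)
```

View pics/w4.png

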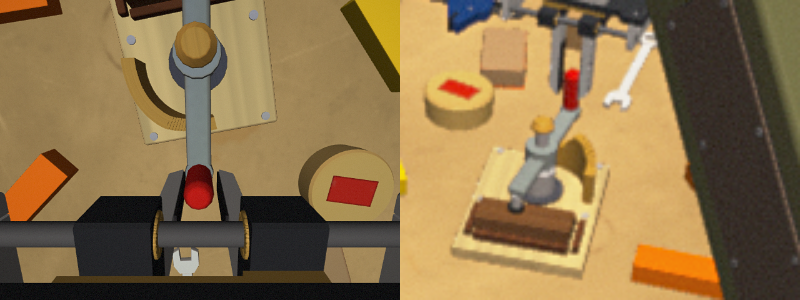

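The foot, at (517,207), sits on the walnut, and the arm is past the cam at about 1.39 rad. I'll release and retreat upwards.

Emit:
jog_arm --rows '[{"slide": [0, 0, 0], "spin": 0, "gripper": 0.05}, {"slide": [0, 0, 0], "spin": 0, "gripper": 0.05}, {"slide": [0, 0, 0], "spin": 0, "gripper": 0.05}, {"slide": [0, 0, -0.02], "spin": 0, "gripper": 0.05}, {"slide": [0, 0, -0.05], "spin": 0, "gripper": 0.05}, {"slide": [0, 0, -0.09], "spin": 0, "gripper": 0.05}, {"slide": [0, 0, -0.12], "spin": 0, "gripper": 0.05}, {"slide": [0, 0, -0.12], "spin": 0, "gripper": 0.05}]'

```text
time_s: 7.7
ee_pos: [0.6022, -0.3281, 0.422]
eef_rot: [3.135, 0.005, 1.709]
force: [-0.4, 0.2, 0.7]
grip_width: 0.05
grip_force: 0.0
```

Run:
```python
from h import *
from station import telemetry
print(telemetry.get_obs()['force'])
p,d=cams.camera('wrist'); q,D=cams.camera('scene')
hsv=cv2.cvtColor(q,cv2.COLOR_RGB2HSV).astype(int)
red=((hsv[...,0]<6)|(hsv[...,0]>172))&(hsv[...,1]>150)&(hsv[...,2]>60)&box(380,430,160,210)
P=world('scene',D,red); P=P[(P[:,2]>.05)&(P[:,2]<.17)]
if len(P): print(len(P),P.mean(0),P.max(0))
a=cv2.resize(p,(400,300)); b=cv2.resize(q[150:270,290:450],(400,300)); cv2.imwrite('pics/w5.png',np.hstack([a,b])[:,:,::-1])
```

```text
[-0.43521279  0.2119451   0.71862428]
```

View pics/w5.png

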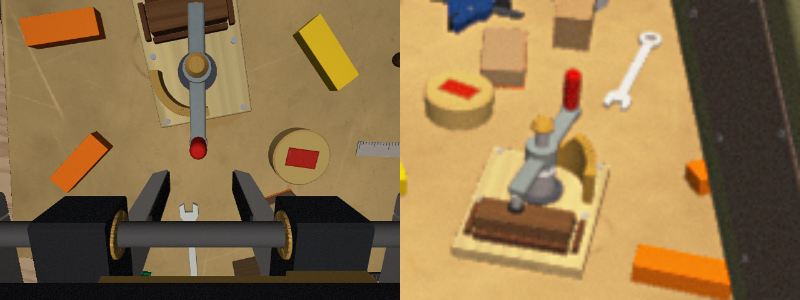

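The gripper is clear. The arm stayed in its notch, the foot rests on the walnut, and the walnut is still in its nest. I'll let the arm settle for a moment, then hand in.

Emit:
jog_arm --rows '[{"slide": [0, 0, 0], "spin": 0, "gripper": 0.05}, {"slide": [0, 0, 0], "spin": 0, "gripper": 0.05}, {"slide": [0, 0, 0], "spin": 0, "gripper": 0.05}]'

```text
time_s: 8.1
ee_pos: [0.6024, -0.3283, 0.4156]
eef_rot: [-3.14, -0.001, 1.71]
force: [-0.5, 0.3, 0.2]
grip_width: 0.0503
grip_force: 0.0
```

```bash
python3 -c "
from station import workorder; print(workorder.hand_in())"
```

```text
the job is handed in; nothing more can be done
None
```

I handed the job in at about 8 s with the walnut clamp swung to about 1.39 rad, its foot resting on the walnut, the gripper clear and the maple clamp never touched; hand-in gave no verdict, and I couldn't measure the foot's force.

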